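Zero a specimen press and back it off a quarter turn

ROBOT

A 6-joint arm with a two-finger parallel gripper is mounted at the origin on a cart in front of the work surface, level with it; the furniture and walls round the work are solid. World frame = base frame: x ahead of the robot, y to its left, z up, the work surface at z = 0. Lengths are in m, angles in rad, forces in N, time in s.
With the tool pointing down it reaches from about 0.325 to 0.9 m from the base axis. Payload 3.5 kg.
Tool frame: the origin (TCP) lies at the very end of the fingers, on their centre line; the grasp point (between the pads) lies 19 mm behind it; z points along the fingers, y is the direction in which the jaws open and shut (so a half turn about z gives the same grasp; the last joint's range is limited). The gripper opens to 85 mm and grips with 20 to 120 N. Pads are 22 mm wide; open, the fingers measure 114 mm over their backs; the gripper's body (76 mm by 85 mm) begins 54 mm behind the grasp point. The pads swing forward as they close: fully open they stand 13 mm farther back than shut.
Start: joints at [-1.251, 0.276, -0.026, 1.268, 0, 1.467], TCP at [0.256, -0.57, 0.231] pointing down, gripper open.
Joint ranges: [-3.12, 3.12], [-0.85, 1.88], [-1.08, 1.24], [-1.95, 2.15], [-1.57, 1.53], [-3.14, 3.14]. Speed limits (rad/s): [2.57, 2.57, 3.14, 3.14, 3.14, 3.14].

INTERFACE

Orientations are given as a 3x3 rotation matrix whose columns are the frame's x, y, z axes.
In Python, from cell import arm gives the robot as it stands. The module is installed in compiled form; this text tells all that it offers.
- The arm moves only by the tool drive_tool, never from a script. Its argument "increments" is a list of rows, each an object of numbers: "dx", "dy", "dz": the shift along the tool's x, y, z in m; "rx", "ry", "rz": the turn, a rotation vector about the tool's x, y, z in degrees. In form: [{"dx": .., "dy": .., "dz": .., "rx": .., "ry": .., "rz": ..}, ...]. A call has 1 to 8 rows; each row shifts and turns the commanded pose from where the row before left it, along the tool's axes as they then stand; what a row does not reach is not made up. A row lasts 1/8 s, in which the tool goes at most 62.5 mm and 10.7 degrees, less where a joint would pass 70% of its speed; a pose out of reach is approached as far as the arm can. A call with a gripper value outside its range is refused whole. "jaw" is the finger opening in m, from 0 to 0.0854, set as the call begins (left out, the last holds). The fingers move at their own pace and stop on an object; "grip_force" is the grip in N (left out, the last holds). Time passes only in rows, so rows that do not move let the fingers close. It gives the time, the measured TCP pose, the force and the opening at its end, in the units of the state.
- arm.get_obs(): the state, without advancing time (a new reading comes with each control period).
- arm.grab_frame(name): name is "scene" or "top" or "wrist"; returns a dict with "image" (420x560x3 uint8, red, green, blue), "mtx" (3x3 intrinsics, pixels), "R" (3x3) and "t" (3): a world point X has camera coordinates R X + t. Camera axes: x right, y down, z forward; pixel columns grow to the right and rows downward; lengths in m; the calibration is good to about 2 mm. A picture is of the moment at which its call begins. There is no depth.
- arm.hand_in(): hands the job in, once; it reports no verdict.
Trained networks look in a picture, given as the dict that the camera call returned (one of the last four; its "shot" number tells which), for a name from the list of things; names that differ only in an ending like _2 or _b are one class to them, and where a whole thing is asked for, a point or a joint stands for the part that bears it (a point fixed in the world has none). Each returns a list of dicts, best first, with "confidence" (0 to 1); they miss things now and then, are a little off and sometimes report something else, mostly with a low value. They report only what shows in the picture. A call takes as long as a camera call. They do not tell look-alikes from the thing itself.
- arm.look_for(picture, label): "extent" ([left, top, width, height] in pixels, round what is visible of it).
- arm.spot_point(picture, label): "position" ([column, row] in pixels: a listed point, or the origin of a listed thing).
The state is a dict: "t": time; "joint_pos": joint angles; "joint_velocities": joint speeds; "tau": joint torques, N m; "tool_pos": TCP position; "tcp_rot": TCP orientation; "contact_force": force on the tool from outside, world axes, zero at the start; "ft_torque": the same for the moment, N m; "opening": opening from 0.0 (shut) to 1.0 (fully open).
Only numpy, scipy, OpenCV 4.12 (cv2) and the standard library are available. Lean on these libraries where they do the work, as an engineer would, in place of code of your own. Each camera call takes 0.05 s, during which the arm holds its last target. There are 200 camera calls.

TASK

Set the gap of the small screw press on the bench: turn its bar handle clockwise until the foot bottoms gently but definitely on the round pad below it (do not force it), then back the handle off a quarter turn from there and let go. Do not disturb the things lying round the press.

Things in the scene. Friction and masses are not known exactly. Their poses are not given: they have to be found in the camera images.
- press: C-shaped bench press bolted down, grey metal, base 190 x 110 x 18 mm, 139 mm to the top of its boss below the handle. Origin on the underside, under the vertical screw axis; z up; x points to the column, 66 to 110 mm behind the axis, 132 mm tall, lower than the handle. On the base under the foot is a fixed round pad, dark rubber, 38 mm across; its top is 41 to 49 mm above the bench, not measured.
- handle (a point): Centre of the bar handle on top of the screw, 175 mm above the bench: dark steel bar, 76 mm long (its x axis), 12 mm thick (y), 28 mm tall (z up, 161 to 189 mm above the bench), on a 16 mm round neck over a 27 mm collar whose top is at 145 mm. It turns in place about the vertical axis through its centre, without rising or sinking; a small light dot marks its +x end.
- press_screw (a joint): Handle angle, rad, growing clockwise seen from above, which lowers the foot 20 mm a turn (3.18 mm a rad). Starts at about 0.95 to 1.7; limits 0 and 6.5 (far beyond bottoming). Free turning takes about 0.08 N m. The angle at which the foot bottoms differs each time (about 2.6 to 4.9). Let go while pressing hard, it springs back until about 25 N is left, and stays; elsewhere it stays put.
- press_foot: Round steel foot, 30 mm across, under the press arm; moves up and down with the handle, does not turn. Origin at its flat underside. A thin spring pin sticks out 8 mm below and is pushed in by the pad (1 N per mm). From the foot's first touch on the pad, handle torque grows 1.4 N m per rad and thrust about 45 N per 0.1 rad; over 150 N (0.33 rad past touch, 0.47 N m over free turning) damages the pad.
- petri_dish: Clear loose petri dish, 61 mm in diameter, 12 mm tall, lying on the bench to the left (+y) of the press; origin at its underside.
- weighing_bottle: Loose clear glass weighing bottle, 42 mm in diameter, 58 mm tall, standing on the bench to the right (-y) of the press; origin at its underside.
- septa_box: Loose small carton, 50 x 70 x 26 mm, lying on the bench on the robot's side of the press; origin at its underside.
Things that resemble listed ones, but are neither listed nor needed, are in the scene too. Of the things shaped like the press, the grey one is meant.

How it is judged:
By the outcome, as a careful person would: the job done as asked, in the order asked, and still so for the second after the job is handed in, with the robot touching nothing.
It also fails if it takes over 72 s, if anything falls off the work surface, if the arm or the gripper's body presses on something with over 40 N, if the wrist force passes 120 N, or if a joint passes its speed limit or range.

## Working session

There is one attempt and no reset: what is moved stays moved. The work goes in short steps, Python scripts to look and compute and a tool call to move; the robot and the scene stay as the last step left them, time stands still between calls to the robot, and variables do not carry over. Pictures are saved under pics/ and viewed, about 8 in all and at most 12, crops included, and the job is handed in when it is done.

Besides the shell and the picture viewer there is one more tool, called after "Call:" by a JSON object that holds its "name" and its "arguments", one argument or row to a line. drive_tool: Moves the arm, as the interface text tells. Its arguments: {"type":"object","properties":{"increments":{"type":"array"},"jaw":{"type":"number"},"grip_force":{"type":"number"}},"required":["increments"]}

```bash
mkdir -p pics
cat > h.py <<'E'
from cell import arm
import numpy as np, cv2
def ray(f,px,z):
    R,t,K=map(np.array,(f['R'],f['t'],f['mtx']))
    d=R.T@np.linalg.solve(K,[px[0],px[1],1]); c=-R.T@t
    return c+d*(z-c[2])/d[2]
def proj(f,X):
    p=np.array(f['mtx'])@(np.array(f['R'])@np.array(X)+np.array(f['t'])); return p[:2]/p[2]
def save(f,n,crop=None,s=1):
    im=f['image'][:,:,::-1]
    if crop: a,b,c,d=crop; im=im[b:d,a:c]
    cv2.imwrite('pics/'+n,cv2.resize(im,None,fx=s,fy=s,interpolation=cv2.INTER_CUBIC))
E
python3 - <<'E'
from h import *
np.set_printoptions(precision=3,suppress=True)
o=arm.get_obs();print(o['t'],o['tcp_rot'],o['contact_force'],o['opening'])
for n in('scene','top'):
    f=arm.grab_frame(n);save(f,n+'0.png')
    print(n,'cam',-np.array(f['R']).T@np.array(f['t']))
    for l,z in(('press',0),('handle',.175),('petri_dish',0),('weighing_bottle',0),('septa_box',0)):
        for d in arm.spot_point(f,l)[:3]: print(l,np.round(d['position']),round(d['confidence'],2),ray(f,d['position'],z))
E
```

```text
0.0 [[ 0.912  0.41  -0.001]
 [ 0.41  -0.912  0.002]
 [ 0.    -0.002 -1.   ]] [-0.045  0.149 -0.889] 0.9995856405010446
scene cam [0.297 0.614 0.722]
press [295. 317.] 0.83 [0.414 0.218 0.   ]
press [293. 214.] 0.7 [ 0.524 -0.064  0.   ]
handle [303. 264.] 0.84 [0.41  0.21  0.175]
handle [296. 160.] 0.56 [ 0.524 -0.07   0.175]
petri_dish [278. 244.] 0.82 [0.521 0.047 0.   ]
weighing_bottle [305. 183.] 0.45 [ 0.536 -0.194  0.   ]
septa_box [343. 234.] 0.61 [ 0.382 -0.045  0.   ]
top cam [0.431 0.052 1.109]
press [187. 258.] 0.87 [0.414 0.219 0.   ]
press [311. 206.] 0.65 [ 0.525 -0.055  0.   ]
handle [173. 260.] 0.75 [0.414 0.219 0.175]
handle [320. 201.] 0.64 [ 0.519 -0.056  0.175]
petri_dish [259. 207.] 0.69 [0.525 0.059 0.   ]
weighing_bottle [368. 203.] 0.91 [ 0.531 -0.182  0.   ]
septa_box [309. 267.] 0.82 [ 0.391 -0.049  0.   ]
```

View pics/scene0.png

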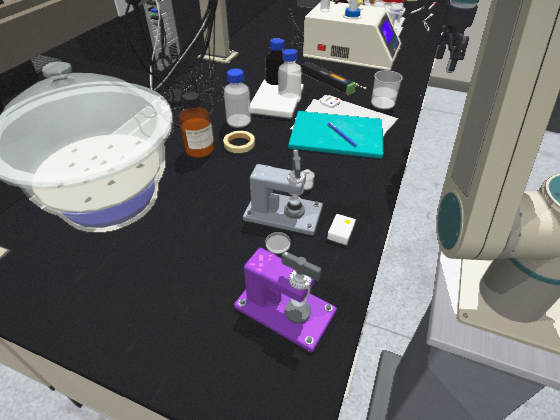

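View pics/top0.png

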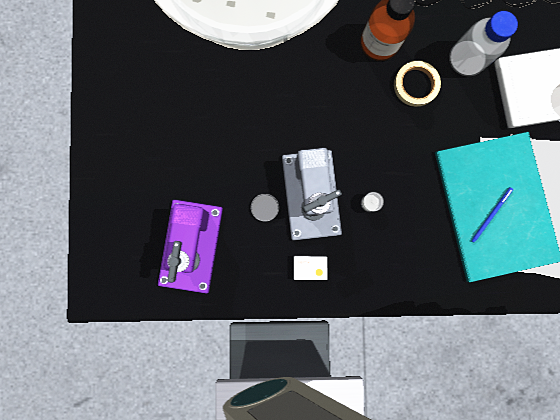

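Candidates: the purple press (top 187,258; scene 295,317) and the grey press (top 315,203; scene 293,190). Grey is the one described. The petri dish is at top (264,208), the bottle at (372,202) and the box at (310,268). Next is a close crop of the grey press.

Run:
```python
from h import *
f=arm.grab_frame('top');g=arm.grab_frame('scene')
a=cv2.resize(f['image'][135:255,265:385,::-1],None,fx=5,fy=5,interpolation=cv2.INTER_CUBIC)
b=cv2.resize(g['image'][140:240,235:335,::-1],(600,600),interpolation=cv2.INTER_CUBIC)
cv2.imwrite('pics/crop1.png',cv2.resize(np.hstack([a,b]),(800,400)))
# bar: dark pixels in grey-ish region
for p in((295,212),(352,188)): print(ray(f,p,.189))
```

```text
[ 0.49871172 -0.00716991  0.189     ]
[ 0.54164965 -0.11363184  0.189     ]
```

View pics/crop1.png

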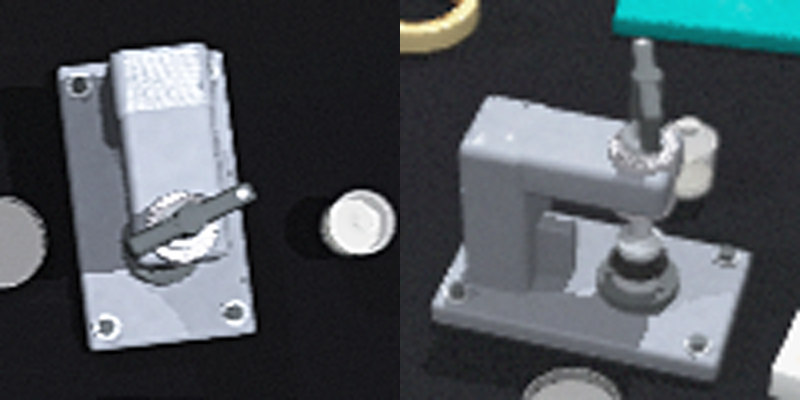

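The crop confirms the grey press. The handle bar runs from top px (304,208) to (341,192), with the light dot at the right/far end. The column points about +6° and the handle angle is about 1.27 rad. Now I'll pin down the axis.

Run:
```python
from h import *
np.set_printoptions(precision=4,suppress=True)
f=arm.grab_frame('top');a=ray(f,(304.5,208),.189);b=ray(f,(341.3,192.2),.189)
print(a,b,(a+b)/2,np.linalg.norm(a-b),np.degrees(np.arctan2(*(b-a)[1::-1])))
g=arm.grab_frame('scene');print(proj(g,(a+b)/2),proj(f,[*((a+b)/2)[:2],.175]), arm.get_obs()['tool_pos'])
for z,p in((.018,(292,240)),(.018,(283,155.4)),(.018,(341.5,235)),(.018,(332,152))):print(ray(f,p,z))
print(arm.get_obs()['ft_torque'])
```

```text
[ 0.5058 -0.0248  0.189 ] [ 0.5341 -0.0936  0.189 ] [ 0.52   -0.0592  0.189 ] 0.07433127251935612 -67.63385894742382
[296.1312 158.052 ] [322.0566 200.8177] [ 0.2565 -0.57    0.2313]
[ 0.4505 -0.0104  0.018 ]
[0.6366 0.0058 0.018 ]
[ 0.4596 -0.1184  0.018 ]
[ 0.6428 -0.1025  0.018 ]
[-0.0361 -0.0102 -0.042 ]
```

Call:
{"name": "drive_tool", "arguments": {
  "increments": [
    {"dz": -0.06},
    {"dx": 0.038, "dy": -0.03},
    {"dx": 0.038, "dy": -0.03},
    {"dx": 0.038, "dy": -0.03},
    {"dx": 0.038, "dy": -0.03},
    {"dx": 0.038, "dy": -0.03},
    {"dx": 0.038, "dy": -0.03},
    {"dx": 0.038, "dy": -0.03}
  ],
  "jaw": 0.06
}}

```text
$.increments[0]: bad value
```

Call:
{"name": "drive_tool", "arguments": {
  "increments": [
    {"dx": 0.037, "dy": -0.03},
    {"dx": 0.037, "dy": -0.03},
    {"dx": 0.037, "dy": -0.03},
    {"dx": 0.037, "dy": -0.03},
    {"dx": 0.037, "dy": -0.03},
    {"rz": -10},
    {"rz": -10},
    {"rz": -10}
  ]
}}

```text
$.increments[0]: bad value
```

Call:
{"name": "drive_tool", "arguments": {
  "increments": [
    {"rz": -10},
    {"rz": -10},
    {"rz": -10},
    {"rz": -10},
    {"rz": -10},
    {"rz": -10},
    {"rz": -10},
    {"rz": -10}
  ]
}}

```text
$.increments[0]: bad value
```

Call:
{"name": "drive_tool", "arguments": {
  "increments": [
    {"rz": -10},
    {"rz": -10},
    {"rz": -10},
    {"rz": -10},
    {"rz": -10},
    {"rz": -10},
    {"rz": -10},
    {"rz": -10}
  ]
}}

```text
$.increments[0]: bad value
```

Call:
{"name": "drive_tool", "arguments": {
  "increments": [
    {"rz": -10},
    {"rz": -10},
    {"rz": -10},
    {"rz": -10},
    {"rz": -10},
    {"rz": -10},
    {"rz": -10},
    {"rz": -8}
  ]
}}

```text
$.increments[0]: bad value
```

Run:
```python
from h import *
np.set_printoptions(precision=4,suppress=True)
o=arm.get_obs()
for k in('t','joint_pos','tool_pos','tcp_rot','ft_torque','contact_force'):print(k,np.array(o[k]))
w=arm.grab_frame('wrist');save(w,'w1.png')
print(proj(w,[.52,-.057,.189]))
for d in arm.spot_point(w,'handle'):print(d,ray(w,d['position'],.175))
```

```text
t 0.8
joint_pos [-1.2514  0.2764 -0.0264  1.268   0.      1.4674]
tool_pos [ 0.2565 -0.57    0.2313]
tcp_rot [[ 0.9119  0.4103  0.    ]
 [ 0.4103 -0.9119 -0.    ]
 [ 0.      0.     -1.    ]]
ft_torque [-0.0361 -0.0102 -0.042 ]
contact_force [-0.1161  0.02    0.448 ]
[-1851.5413 -2196.7864]
```

View pics/w1.png

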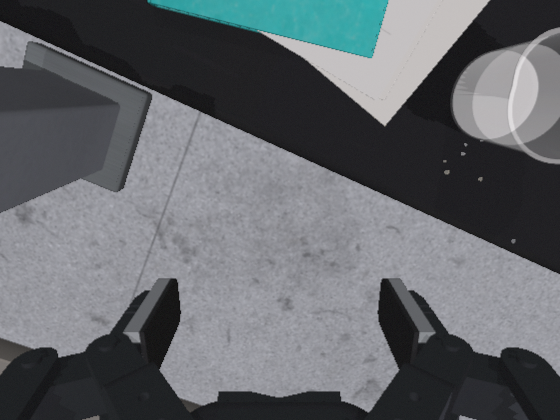

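All the moves were refused, so the picture only shows the floor and bench edge. Each row must carry all six fields.

Call:
{"name": "drive_tool", "arguments": {
  "increments": [
    {"dx": 0, "dy": 0, "dz": -0.06, "rx": 0, "ry": 0, "rz": 0},
    {"dx": 0.038, "dy": -0.03, "dz": 0, "rx": 0, "ry": 0, "rz": 0},
    {"dx": 0.038, "dy": -0.03, "dz": 0, "rx": 0, "ry": 0, "rz": 0},
    {"dx": 0.038, "dy": -0.03, "dz": 0, "rx": 0, "ry": 0, "rz": 0},
    {"dx": 0.038, "dy": -0.03, "dz": 0, "rx": 0, "ry": 0, "rz": 0},
    {"dx": 0.038, "dy": -0.03, "dz": 0, "rx": 0, "ry": 0, "rz": 0},
    {"dx": 0.038, "dy": -0.03, "dz": 0, "rx": 0, "ry": 0, "rz": 0},
    {"dx": 0.038, "dy": -0.03, "dz": 0, "rx": 0, "ry": 0, "rz": 0}
  ],
  "jaw": 0.06
}}

```text
t: 1.9
tool_pos: [0.4134, -0.2679, 0.2915]
tcp_rot: [[0.912, 0.41, 0.001], [0.41, -0.912, -0.0], [0.0, 0.001, -1.0]]
contact_force: [0.6, 0.0, 0.2]
opening: 0.698
```

Call:
{"name": "drive_tool", "arguments": {
  "increments": [
    {"dx": 0.0366, "dy": -0.0294, "dz": 0, "rx": 0, "ry": 0, "rz": 0},
    {"dx": 0.0366, "dy": -0.0294, "dz": 0, "rx": 0, "ry": 0, "rz": 0},
    {"dx": 0.0366, "dy": -0.0294, "dz": 0, "rx": 0, "ry": 0, "rz": 0},
    {"dx": 0.0366, "dy": -0.0294, "dz": 0, "rx": 0, "ry": 0, "rz": 0},
    {"dx": 0.0366, "dy": -0.0294, "dz": 0, "rx": 0, "ry": 0, "rz": 0},
    {"dx": 0, "dy": 0, "dz": 0, "rx": 0, "ry": 0, "rz": -10},
    {"dx": 0, "dy": 0, "dz": 0, "rx": 0, "ry": 0, "rz": -10},
    {"dx": 0, "dy": 0, "dz": 0, "rx": 0, "ry": 0, "rz": -10}
  ]
}}

```text
t: 2.9
tool_pos: [0.5195, -0.0598, 0.2914]
tcp_rot: [[0.579, 0.815, 0.0], [0.815, -0.579, -0.0], [0.0, 0.0, -1.0]]
contact_force: [-0.1, -0.4, -0.3]
opening: 0.705
```

Call:
{"name": "drive_tool", "arguments": {
  "increments": [
    {"dx": 0, "dy": 0, "dz": 0, "rx": 0, "ry": 0, "rz": -10},
    {"dx": 0, "dy": 0, "dz": 0, "rx": 0, "ry": 0, "rz": -10},
    {"dx": 0, "dy": 0, "dz": 0, "rx": 0, "ry": 0, "rz": -10},
    {"dx": 0, "dy": 0, "dz": 0, "rx": 0, "ry": 0, "rz": -10},
    {"dx": 0, "dy": 0, "dz": 0, "rx": 0, "ry": 0, "rz": -10},
    {"dx": 0, "dy": 0, "dz": 0, "rx": 0, "ry": 0, "rz": -10},
    {"dx": 0, "dy": 0, "dz": 0, "rx": 0, "ry": 0, "rz": -10},
    {"dx": 0, "dy": 0, "dz": 0, "rx": 0, "ry": 0, "rz": -10}
  ]
}}

```text
t: 3.9
tool_pos: [0.5194, -0.0602, 0.2914]
tcp_rot: [[-0.702, 0.713, 0.0], [0.713, 0.702, -0.0], [-0.0, 0.0, -1.0]]
contact_force: [-0.4, -0.4, 0.4]
opening: 0.695
```

Call:
{"name": "drive_tool", "arguments": {
  "increments": [
    {"dx": 0, "dy": 0, "dz": 0, "rx": 0, "ry": 0, "rz": -10},
    {"dx": 0, "dy": 0, "dz": 0, "rx": 0, "ry": 0, "rz": -10},
    {"dx": 0, "dy": 0, "dz": 0, "rx": 0, "ry": 0, "rz": -10},
    {"dx": 0, "dy": 0, "dz": 0, "rx": 0, "ry": 0, "rz": -10},
    {"dx": 0, "dy": 0, "dz": 0, "rx": 0, "ry": 0, "rz": -10},
    {"dx": 0, "dy": 0, "dz": 0, "rx": 0, "ry": 0, "rz": -10},
    {"dx": 0, "dy": 0, "dz": 0, "rx": 0, "ry": 0, "rz": -10},
    {"dx": 0, "dy": 0, "dz": 0, "rx": 0, "ry": 0, "rz": -10}
  ]
}}

```text
t: 4.9
tool_pos: [0.5194, -0.0602, 0.2914]
tcp_rot: [[-0.824, -0.567, 0.0], [-0.567, 0.824, -0.0], [-0.0, -0.0, -1.0]]
contact_force: [-0.2, -0.1, 0.1]
opening: 0.704
```

Call:
{"name": "drive_tool", "arguments": {
  "increments": [
    {"dx": 0, "dy": 0, "dz": 0, "rx": 0, "ry": 0, "rz": -10},
    {"dx": 0, "dy": 0, "dz": 0, "rx": 0, "ry": 0, "rz": -10},
    {"dx": 0, "dy": 0, "dz": 0, "rx": 0, "ry": 0, "rz": -10},
    {"dx": 0, "dy": 0, "dz": 0, "rx": 0, "ry": 0, "rz": -10},
    {"dx": 0, "dy": 0, "dz": 0, "rx": 0, "ry": 0, "rz": -10},
    {"dx": 0, "dy": 0, "dz": 0, "rx": 0, "ry": 0, "rz": -10},
    {"dx": 0, "dy": 0, "dz": 0, "rx": 0, "ry": 0, "rz": -10},
    {"dx": 0, "dy": 0, "dz": 0, "rx": 0, "ry": 0, "rz": -8}
  ]
}}

```text
t: 5.9
tool_pos: [0.5194, -0.0602, 0.2914]
tcp_rot: [[0.383, -0.924, 0.0], [-0.924, -0.383, -0.0], [0.0, -0.0, -1.0]]
contact_force: [-0.8, -0.0, -0.4]
opening: 0.701
```

Run:
```python
from h import *
np.set_printoptions(precision=4,suppress=True)
o=arm.get_obs()
for k in('t','joint_pos','tool_pos','tcp_rot','ft_torque','contact_force'):print(k,np.array(o[k]))
R=np.array(o['tcp_rot']);print('yaw',np.degrees(np.arctan2(R[1,0],R[0,0])))
w=arm.grab_frame('wrist');save(w,'w2.png')
print(proj(w,[.52,-.059,.189]))
for d in arm.spot_point(w,'handle'):print(d,ray(w,d['position'],.175))
for p in((.5058,-.0248,.189),(.5341,-.0936,.189)):print(proj(w,p))
```

```text
t 5.9
joint_pos [-0.239   0.068  -0.1498  1.3528  0.     -2.2025]
tool_pos [ 0.5194 -0.0602  0.2914]
tcp_rot [[ 0.3827 -0.9239  0.0001]
 [-0.9239 -0.3827 -0.    ]
 [ 0.0001 -0.0001 -1.    ]]
ft_torque [ 0.0682 -0.0024 -0.0152]
contact_force [-0.8203 -0.0477 -0.4341]
yaw -67.5003266732462
[278.4713 211.9986]
{'position': [278.6, 204.6], 'confidence': 0.81} [ 0.5204 -0.0603  0.175 ]
{'position': [248.5, 240.2], 'confidence': 0.29} [ 0.5314 -0.023   0.175 ]
[278.5777 256.9379]
[278.6991 162.3011]
```

View pics/w2.png

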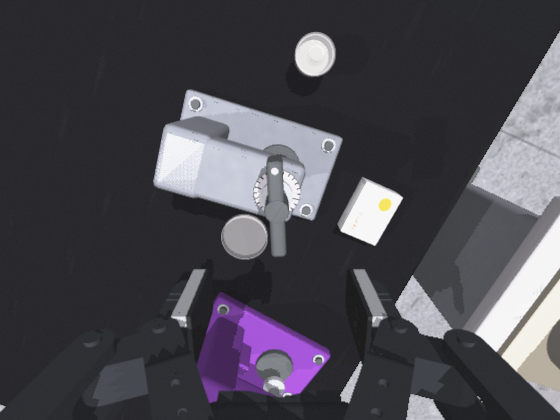

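The wrist view shows the bar from (275,158) to (278,256), dot at the top, centred within about 1 mm of the tool axis and parallel to the pads. I'll descend and grip.

Call:
{"name": "drive_tool", "arguments": {
  "increments": [
    {"dx": 0, "dy": 0, "dz": 0.035, "rx": 0, "ry": 0, "rz": 0},
    {"dx": 0, "dy": 0, "dz": 0.035, "rx": 0, "ry": 0, "rz": 0},
    {"dx": 0, "dy": 0, "dz": 0.02, "rx": 0, "ry": 0, "rz": 0},
    {"dx": 0, "dy": 0, "dz": 0.02, "rx": 0, "ry": 0, "rz": 0},
    {"dx": 0, "dy": 0, "dz": 0.015, "rx": 0, "ry": 0, "rz": 0},
    {"dx": 0, "dy": 0, "dz": 0.01, "rx": 0, "ry": 0, "rz": 0},
    {"dx": 0, "dy": 0, "dz": 0, "rx": 0, "ry": 0, "rz": 0}
  ]
}}

```text
t: 6.88
tool_pos: [0.519, -0.0601, 0.1557]
tcp_rot: [[0.378, -0.926, -0.001], [-0.926, -0.378, 0.0], [-0.001, 0.001, -1.0]]
contact_force: [-0.8, 0.2, -0.5]
opening: 0.708
```

Call:
{"name": "drive_tool", "arguments": {
  "increments": [
    {"dx": 0, "dy": 0, "dz": 0, "rx": 0, "ry": 0, "rz": 0},
    {"dx": 0, "dy": 0, "dz": 0, "rx": 0, "ry": 0, "rz": 0},
    {"dx": 0, "dy": 0, "dz": 0, "rx": 0, "ry": 0, "rz": 0},
    {"dx": 0, "dy": 0, "dz": 0, "rx": 0, "ry": 0, "rz": 0},
    {"dx": 0, "dy": 0, "dz": 0, "rx": 0, "ry": 0, "rz": 0},
    {"dx": 0, "dy": 0, "dz": 0, "rx": 0, "ry": 0, "rz": 0},
    {"dx": 0, "dy": 0, "dz": 0, "rx": 0, "ry": 0, "rz": 0},
    {"dx": 0, "dy": 0, "dz": 0, "rx": 0, "ry": 0, "rz": 0}
  ],
  "jaw": 0.0,
  "grip_force": 40
}}

```text
t: 7.88
tool_pos: [0.5212, -0.0599, 0.1573]
tcp_rot: [[0.379, -0.926, 0.004], [-0.926, -0.379, 0.001], [0.001, -0.004, -1.0]]
contact_force: [4.2, 3.3, 1.9]
opening: 0.149
```

```bash
cat > st.py <<'E'
from h import *
np.set_printoptions(precision=4,suppress=True)
o=arm.get_obs()
for k in('t','tool_pos','ft_torque','contact_force','opening'):print(k,np.array(o[k]))
R=np.array(o['tcp_rot']);print('yaw',np.degrees(np.arctan2(R[1,0],R[0,0])),'j6',o['joint_pos'][5],'tau6',o['tau'][5])
E
python3 st.py
```

```text
t 7.875
tool_pos [ 0.5212 -0.0599  0.1573]
ft_torque [ 0.66   -0.9803  0.0201]
contact_force [4.1881 3.3086 1.9233]
opening 0.14868834749143264
yaw -67.75328882132796 j6 -2.197660452568776 tau6 -0.009917589195538312
```

Gripped: opening 12.7 mm. I'll recentre the command to relieve the side force, then turn clockwise 70°, which still leaves it below the earliest possible touch at 2.6 rad.

Call:
{"name": "drive_tool", "arguments": {
  "increments": [
    {"dx": 0.0004, "dy": -0.0018, "dz": -0.0013, "rx": 0, "ry": 0, "rz": 0},
    {"dx": 0, "dy": 0, "dz": 0, "rx": 0, "ry": 0, "rz": 5},
    {"dx": 0, "dy": 0, "dz": 0, "rx": 0, "ry": 0, "rz": 5},
    {"dx": 0, "dy": 0, "dz": 0, "rx": 0, "ry": 0, "rz": 5},
    {"dx": 0, "dy": 0, "dz": 0, "rx": 0, "ry": 0, "rz": 5},
    {"dx": 0, "dy": 0, "dz": 0, "rx": 0, "ry": 0, "rz": 5},
    {"dx": 0, "dy": 0, "dz": 0, "rx": 0, "ry": 0, "rz": 5},
    {"dx": 0, "dy": 0, "dz": 0, "rx": 0, "ry": 0, "rz": 5}
  ]
}}

```text
t: 8.88
tool_pos: [0.5204, -0.0599, 0.1574]
tcp_rot: [[-0.224, -0.975, -0.002], [-0.975, 0.224, -0.0], [0.001, 0.002, -1.0]]
contact_force: [0.7, 2.4, 1.7]
opening: 0.151
```

```bash
python3 st.py
```

```text
t 8.875
tool_pos [ 0.5204 -0.0599  0.1574]
ft_torque [ 0.3146 -0.3096  0.1267]
contact_force [0.7002 2.4331 1.7397]
opening 0.15100427201600258
yaw -102.92420721870006 j6 -1.582824080329539 tau6 -0.36708617582917213
```

Call:
{"name": "drive_tool", "arguments": {
  "increments": [
    {"dx": 0, "dy": 0, "dz": 0, "rx": 0, "ry": 0, "rz": 5},
    {"dx": 0, "dy": 0, "dz": 0, "rx": 0, "ry": 0, "rz": 5},
    {"dx": 0, "dy": 0, "dz": 0, "rx": 0, "ry": 0, "rz": 5},
    {"dx": 0, "dy": 0, "dz": 0, "rx": 0, "ry": 0, "rz": 5},
    {"dx": 0, "dy": 0, "dz": 0, "rx": 0, "ry": 0, "rz": 5},
    {"dx": 0, "dy": 0, "dz": 0, "rx": 0, "ry": 0, "rz": 5},
    {"dx": 0, "dy": 0, "dz": 0, "rx": 0, "ry": 0, "rz": 5}
  ]
}}

```text
t: 9.75
tool_pos: [0.5197, -0.0595, 0.1573]
tcp_rot: [[-0.742, -0.67, -0.003], [-0.67, 0.742, 0.001], [0.002, 0.003, -1.0]]
contact_force: [-0.7, 2.2, 2.1]
opening: 0.152
```

```bash
cat >> st.py <<'E'
import sys
if len(sys.argv)>1:
    g=arm.grab_frame('scene');save(g,sys.argv[1],(240,150,320,235),7)
E
python3 st.py s1.png
```

```text
t 9.75
tool_pos [ 0.5197 -0.0595  0.1573]
ft_torque [0.5043 0.0588 0.1004]
contact_force [-0.6516  2.1538  2.128 ]
opening 0.1519618776041415
yaw -137.91323814432528 j6 -0.9719833735620147 tau6 -0.3567564580589533
```

View pics/s1.png

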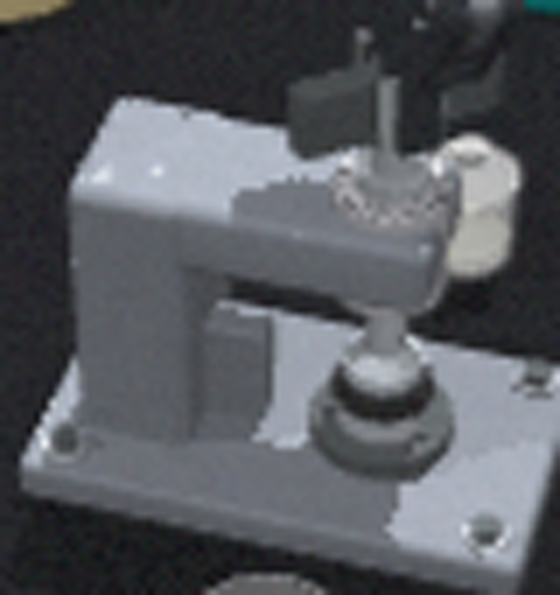

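The scene crop shows the handle followed the turn, with the foot (380,365) above the dark pad (385,400). From here I go in 10° calls and read the torque after each one.

Call:
{"name": "drive_tool", "arguments": {
  "increments": [
    {"dx": 0, "dy": 0, "dz": 0, "rx": 0, "ry": 0, "rz": 1.25},
    {"dx": 0, "dy": 0, "dz": 0, "rx": 0, "ry": 0, "rz": 1.25},
    {"dx": 0, "dy": 0, "dz": 0, "rx": 0, "ry": 0, "rz": 1.25},
    {"dx": 0, "dy": 0, "dz": 0, "rx": 0, "ry": 0, "rz": 1.25},
    {"dx": 0, "dy": 0, "dz": 0, "rx": 0, "ry": 0, "rz": 1.25},
    {"dx": 0, "dy": 0, "dz": 0, "rx": 0, "ry": 0, "rz": 1.25},
    {"dx": 0, "dy": 0, "dz": 0, "rx": 0, "ry": 0, "rz": 1.25},
    {"dx": 0, "dy": 0, "dz": 0, "rx": 0, "ry": 0, "rz": 1.25}
  ]
}}

```text
t: 10.8
tool_pos: [0.5196, -0.0593, 0.1573]
tcp_rot: [[-0.846, -0.533, -0.003], [-0.533, 0.846, 0.001], [0.002, 0.003, -1.0]]
contact_force: [-3.9, 3.5, 4.7]
opening: 0.15
```

```bash
cat > q.py <<'E'
from h import *
T=[];
for i in range(3):
    o=arm.get_obs();T.append(o['ft_torque'][2]); 
    if i<2: arm.grab_frame('scene')
R=np.array(o['tcp_rot']);print(o['t'],'ftz',np.round(T,3),'yaw',round(np.degrees(np.arctan2(R[1,0],R[0,0])),2),'tau6',o['tau'][5],np.round(o['contact_force'],1))
E
python3 q.py
```

```text
10.9 ftz [0.09  0.077 0.04 ] yaw -147.8 tau6 0.08394214091822505 [-5.2  4.1  5.8]
```

Call:
{"name": "drive_tool", "arguments": {
  "increments": [
    {"dx": 0, "dy": 0, "dz": 0, "rx": 0, "ry": 0, "rz": 1.25},
    {"dx": 0, "dy": 0, "dz": 0, "rx": 0, "ry": 0, "rz": 1.25},
    {"dx": 0, "dy": 0, "dz": 0, "rx": 0, "ry": 0, "rz": 1.25},
    {"dx": 0, "dy": 0, "dz": 0, "rx": 0, "ry": 0, "rz": 1.25},
    {"dx": 0, "dy": 0, "dz": 0, "rx": 0, "ry": 0, "rz": 1.25},
    {"dx": 0, "dy": 0, "dz": 0, "rx": 0, "ry": 0, "rz": 1.25},
    {"dx": 0, "dy": 0, "dz": 0, "rx": 0, "ry": 0, "rz": 1.25},
    {"dx": 0, "dy": 0, "dz": 0, "rx": 0, "ry": 0, "rz": 1.25}
  ]
}}

```text
t: 11.9
tool_pos: [0.5195, -0.0591, 0.1573]
tcp_rot: [[-0.926, -0.378, -0.003], [-0.378, 0.926, 0.002], [0.003, 0.003, -1.0]]
contact_force: [-4.3, 4.2, 5.5]
opening: 0.151
```

```bash
python3 q.py
```

```text
12.0 ftz [ 0.123 -0.003  0.034] yaw -157.79 tau6 0.08901037042960525 [-5.5  4.3  4.9]
```

Call:
{"name": "drive_tool", "arguments": {
  "increments": [
    {"dx": 0, "dy": 0, "dz": 0, "rx": 0, "ry": 0, "rz": 1.25},
    {"dx": 0, "dy": 0, "dz": 0, "rx": 0, "ry": 0, "rz": 1.25},
    {"dx": 0, "dy": 0, "dz": 0, "rx": 0, "ry": 0, "rz": 1.25},
    {"dx": 0, "dy": 0, "dz": 0, "rx": 0, "ry": 0, "rz": 1.25},
    {"dx": 0, "dy": 0, "dz": 0, "rx": 0, "ry": 0, "rz": 1.25},
    {"dx": 0, "dy": 0, "dz": 0, "rx": 0, "ry": 0, "rz": 1.25},
    {"dx": 0, "dy": 0, "dz": 0, "rx": 0, "ry": 0, "rz": 1.25},
    {"dx": 0, "dy": 0, "dz": 0, "rx": 0, "ry": 0, "rz": 1.25}
  ]
}}

```text
t: 13.0
tool_pos: [0.5194, -0.0589, 0.1573]
tcp_rot: [[-0.977, -0.211, -0.004], [-0.211, 0.977, 0.002], [0.003, 0.003, -1.0]]
contact_force: [-4.5, 5.0, 6.2]
opening: 0.154
```

```bash
python3 q.py
```

```text
13.1 ftz [0.11  0.075 0.07 ] yaw -167.78 tau6 0.09168134769424796 [-4.9  4.3  5.3]
```

Call:
{"name": "drive_tool", "arguments": {
  "increments": [
    {"dx": 0, "dy": 0, "dz": 0, "rx": 0, "ry": 0, "rz": 1.25},
    {"dx": 0, "dy": 0, "dz": 0, "rx": 0, "ry": 0, "rz": 1.25},
    {"dx": 0, "dy": 0, "dz": 0, "rx": 0, "ry": 0, "rz": 1.25},
    {"dx": 0, "dy": 0, "dz": 0, "rx": 0, "ry": 0, "rz": 1.25},
    {"dx": 0, "dy": 0, "dz": 0, "rx": 0, "ry": 0, "rz": 1.25},
    {"dx": 0, "dy": 0, "dz": 0, "rx": 0, "ry": 0, "rz": 1.25},
    {"dx": 0, "dy": 0, "dz": 0, "rx": 0, "ry": 0, "rz": 1.25},
    {"dx": 0, "dy": 0, "dz": 0, "rx": 0, "ry": 0, "rz": 1.25}
  ]
}}

```text
t: 14.1
tool_pos: [0.5194, -0.0586, 0.1573]
tcp_rot: [[-0.999, -0.039, -0.004], [-0.039, 0.999, 0.003], [0.004, 0.003, -1.0]]
contact_force: [-5.0, 6.0, 6.0]
opening: 0.152
```

```bash
python3 q.py
```

```text
14.2 ftz [0.101 0.12  0.067] yaw -177.78 tau6 0.0929632131010294 [-4.8  4.8  7.2]
```

Call:
{"name": "drive_tool", "arguments": {
  "increments": [
    {"dx": 0, "dy": 0, "dz": 0, "rx": 0, "ry": 0, "rz": 1.25},
    {"dx": 0, "dy": 0, "dz": 0, "rx": 0, "ry": 0, "rz": 1.25},
    {"dx": 0, "dy": 0, "dz": 0, "rx": 0, "ry": 0, "rz": 1.25},
    {"dx": 0, "dy": 0, "dz": 0, "rx": 0, "ry": 0, "rz": 1.25},
    {"dx": 0, "dy": 0, "dz": 0, "rx": 0, "ry": 0, "rz": 1.25},
    {"dx": 0, "dy": 0, "dz": 0, "rx": 0, "ry": 0, "rz": 1.25},
    {"dx": 0, "dy": 0, "dz": 0, "rx": 0, "ry": 0, "rz": 1.25},
    {"dx": 0, "dy": 0, "dz": 0, "rx": 0, "ry": 0, "rz": 1.25}
  ]
}}

```text
t: 15.2
tool_pos: [0.5194, -0.0584, 0.1573]
tcp_rot: [[-0.991, 0.135, -0.004], [0.135, 0.991, 0.003], [0.004, 0.003, -1.0]]
contact_force: [-4.6, 5.8, 5.7]
opening: 0.153
```

```bash
python3 q.py
```

```text
15.3 ftz [ 0.053  0.141 -0.007] yaw 172.23 tau6 0.0932299462147057 [-4.7  6.1  5.8]
```

Call:
{"name": "drive_tool", "arguments": {
  "increments": [
    {"dx": 0, "dy": 0, "dz": 0, "rx": 0, "ry": 0, "rz": 1.25},
    {"dx": 0, "dy": 0, "dz": 0, "rx": 0, "ry": 0, "rz": 1.25},
    {"dx": 0, "dy": 0, "dz": 0, "rx": 0, "ry": 0, "rz": 1.25},
    {"dx": 0, "dy": 0, "dz": 0, "rx": 0, "ry": 0, "rz": 1.25},
    {"dx": 0, "dy": 0, "dz": 0, "rx": 0, "ry": 0, "rz": 1.25},
    {"dx": 0, "dy": 0, "dz": 0, "rx": 0, "ry": 0, "rz": 1.25},
    {"dx": 0, "dy": 0, "dz": 0, "rx": 0, "ry": 0, "rz": 1.25},
    {"dx": 0, "dy": 0, "dz": 0, "rx": 0, "ry": 0, "rz": 1.25}
  ]
}}

```text
t: 16.3
tool_pos: [0.5194, -0.0582, 0.1573]
tcp_rot: [[-0.952, 0.305, -0.003], [0.305, 0.952, 0.004], [0.004, 0.003, -1.0]]
contact_force: [-4.6, 7.1, 5.5]
opening: 0.145
```

```bash
python3 q.py
```

```text
16.4 ftz [0.129 0.093 0.033] yaw 162.24 tau6 0.09377300972118974 [-5.   7.2  5.6]
```

Call:
{"name": "drive_tool", "arguments": {
  "increments": [
    {"dx": 0, "dy": 0, "dz": 0, "rx": 0, "ry": 0, "rz": 1.25},
    {"dx": 0, "dy": 0, "dz": 0, "rx": 0, "ry": 0, "rz": 1.25},
    {"dx": 0, "dy": 0, "dz": 0, "rx": 0, "ry": 0, "rz": 1.25},
    {"dx": 0, "dy": 0, "dz": 0, "rx": 0, "ry": 0, "rz": 1.25},
    {"dx": 0, "dy": 0, "dz": 0, "rx": 0, "ry": 0, "rz": 1.25},
    {"dx": 0, "dy": 0, "dz": 0, "rx": 0, "ry": 0, "rz": 1.25},
    {"dx": 0, "dy": 0, "dz": 0, "rx": 0, "ry": 0, "rz": 1.25},
    {"dx": 0, "dy": 0, "dz": 0, "rx": 0, "ry": 0, "rz": 1.25}
  ]
}}

```text
t: 17.4
tool_pos: [0.5196, -0.0579, 0.1573]
tcp_rot: [[-0.885, 0.466, -0.003], [0.466, 0.885, 0.004], [0.005, 0.002, -1.0]]
contact_force: [-4.2, 6.9, 5.6]
opening: 0.151
```

```bash
python3 q.py
```

```text
17.5 ftz [0.172 0.052 0.048] yaw 152.25 tau6 0.09453343693166971 [-4.5  7.2  5.7]
```

Call:
{"name": "drive_tool", "arguments": {
  "increments": [
    {"dx": 0, "dy": 0, "dz": 0, "rx": 0, "ry": 0, "rz": 1.25},
    {"dx": 0, "dy": 0, "dz": 0, "rx": 0, "ry": 0, "rz": 1.25},
    {"dx": 0, "dy": 0, "dz": 0, "rx": 0, "ry": 0, "rz": 1.25},
    {"dx": 0, "dy": 0, "dz": 0, "rx": 0, "ry": 0, "rz": 1.25},
    {"dx": 0, "dy": 0, "dz": 0, "rx": 0, "ry": 0, "rz": 1.25},
    {"dx": 0, "dy": 0, "dz": 0, "rx": 0, "ry": 0, "rz": 1.25},
    {"dx": 0, "dy": 0, "dz": 0, "rx": 0, "ry": 0, "rz": 1.25},
    {"dx": 0, "dy": 0, "dz": 0, "rx": 0, "ry": 0, "rz": 1.25}
  ]
}}

```text
t: 18.5
tool_pos: [0.5196, -0.0577, 0.1573]
tcp_rot: [[-0.791, 0.612, -0.003], [0.612, 0.791, 0.005], [0.005, 0.002, -1.0]]
contact_force: [-4.3, 7.5, 5.6]
opening: 0.15
```

```bash
python3 q.py
```

```text
18.6 ftz [ 0.087  0.034 -0.069] yaw 142.25 tau6 0.09546484798192978 [-4.   8.5  5.8]
```

Call:
{"name": "drive_tool", "arguments": {
  "increments": [
    {"dx": 0, "dy": 0, "dz": 0, "rx": 0, "ry": 0, "rz": 1.25},
    {"dx": 0, "dy": 0, "dz": 0, "rx": 0, "ry": 0, "rz": 1.25},
    {"dx": 0, "dy": 0, "dz": 0, "rx": 0, "ry": 0, "rz": 1.25},
    {"dx": 0, "dy": 0, "dz": 0, "rx": 0, "ry": 0, "rz": 1.25},
    {"dx": 0, "dy": 0, "dz": 0, "rx": 0, "ry": 0, "rz": 1.25},
    {"dx": 0, "dy": 0, "dz": 0, "rx": 0, "ry": 0, "rz": 1.25},
    {"dx": 0, "dy": 0, "dz": 0, "rx": 0, "ry": 0, "rz": 1.25},
    {"dx": 0, "dy": 0, "dz": 0, "rx": 0, "ry": 0, "rz": 1.25}
  ]
}}

```text
t: 19.6
tool_pos: [0.5198, -0.0576, 0.1573]
tcp_rot: [[-0.672, 0.74, -0.002], [0.74, 0.672, 0.005], [0.006, 0.002, -1.0]]
contact_force: [-3.2, 7.7, 5.4]
opening: 0.157
```

```bash
python3 q.py
```

```text
19.7 ftz [ 0.166  0.069 -0.001] yaw 132.26 tau6 0.09644768200814724 [-2.7  7.6  5.1]
```

Call:
{"name": "drive_tool", "arguments": {
  "increments": [
    {"dx": 0, "dy": 0, "dz": 0, "rx": 0, "ry": 0, "rz": 1.25},
    {"dx": 0, "dy": 0, "dz": 0, "rx": 0, "ry": 0, "rz": 1.25},
    {"dx": 0, "dy": 0, "dz": 0, "rx": 0, "ry": 0, "rz": 1.25},
    {"dx": 0, "dy": 0, "dz": 0, "rx": 0, "ry": 0, "rz": 1.25},
    {"dx": 0, "dy": 0, "dz": 0, "rx": 0, "ry": 0, "rz": 1.25},
    {"dx": 0, "dy": 0, "dz": 0, "rx": 0, "ry": 0, "rz": 1.25},
    {"dx": 0, "dy": 0, "dz": 0, "rx": 0, "ry": 0, "rz": 1.25},
    {"dx": 0, "dy": 0, "dz": 0, "rx": 0, "ry": 0, "rz": 1.25}
  ]
}}

```text
t: 20.7
tool_pos: [0.52, -0.0574, 0.1573]
tcp_rot: [[-0.534, 0.846, -0.002], [0.846, 0.534, 0.006], [0.006, 0.001, -1.0]]
contact_force: [-3.0, 7.3, 5.1]
opening: 0.153
```

```bash
python3 q.py
```

```text
20.8 ftz [0.2   0.154 0.132] yaw 122.28 tau6 0.16043008770793676 [-3.9  8.   5.7]
```

The torque rose (tau6 0.096 to 0.160), so it has probably just touched. A smaller 4° step should confirm the slope.

Call:
{"name": "drive_tool", "arguments": {
  "increments": [
    {"dx": 0, "dy": 0, "dz": 0, "rx": 0, "ry": 0, "rz": 1},
    {"dx": 0, "dy": 0, "dz": 0, "rx": 0, "ry": 0, "rz": 1},
    {"dx": 0, "dy": 0, "dz": 0, "rx": 0, "ry": 0, "rz": 1},
    {"dx": 0, "dy": 0, "dz": 0, "rx": 0, "ry": 0, "rz": 1}
  ]
}}

```text
t: 21.3
tool_pos: [0.5201, -0.0574, 0.1573]
tcp_rot: [[-0.474, 0.881, -0.002], [0.881, 0.474, 0.006], [0.006, 0.001, -1.0]]
contact_force: [-3.7, 7.5, 4.5]
opening: 0.147
```

```bash
python3 q.py; python3 st.py s2.png
```

```text
21.4 ftz [0.253 0.182 0.22 ] yaw 118.3 tau6 0.2174259815365076 [-2.5  8.7  5. ]
t 21.4
tool_pos [ 0.5201 -0.0574  0.1573]
ft_torque [1.8695 0.5607 0.2205]
contact_force [-2.4808  8.6805  4.968 ]
opening 0.1510896942584014
yaw 118.29593733815025 j6 0.8405948010495384 tau6 0.2174259815365076
```

View pics/s2.png

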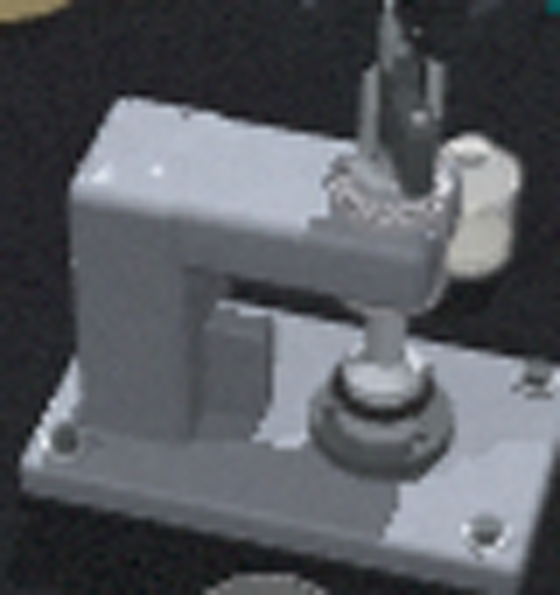

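The foot (385,370) is now down on the pad in the picture, and torque is about 0.13 N m over free, roughly 40 N. One more 2° step to make it definite.

Call:
{"name": "drive_tool", "arguments": {
  "increments": [
    {"dx": 0, "dy": 0, "dz": 0, "rx": 0, "ry": 0, "rz": 1},
    {"dx": 0, "dy": 0, "dz": 0, "rx": 0, "ry": 0, "rz": 1},
    {"dx": 0, "dy": 0, "dz": 0, "rx": 0, "ry": 0, "rz": 0}
  ]
}}

```text
t: 21.82
tool_pos: [0.5201, -0.0573, 0.1573]
tcp_rot: [[-0.443, 0.896, -0.002], [0.896, 0.443, 0.006], [0.006, 0.001, -1.0]]
contact_force: [-4.2, 8.8, 4.8]
opening: 0.148
```

```bash
python3 q.py
```

```text
21.925 ftz [0.209 0.188 0.25 ] yaw 116.32 tau6 0.21198914386332035 [-3.8  8.4  3.6]
```

Torque did not grow, so the bar may be slipping slightly in the 40 N grip. I'll tighten the grip and reread, which may square the bar by a degree or two.

Call:
{"name": "drive_tool", "arguments": {
  "increments": [
    {"dx": 0, "dy": 0, "dz": 0, "rx": 0, "ry": 0, "rz": 0},
    {"dx": 0, "dy": 0, "dz": 0, "rx": 0, "ry": 0, "rz": 0},
    {"dx": 0, "dy": 0, "dz": 0, "rx": 0, "ry": 0, "rz": 0},
    {"dx": 0, "dy": 0, "dz": 0, "rx": 0, "ry": 0, "rz": 0}
  ],
  "grip_force": 100
}}

```text
t: 22.42
tool_pos: [0.5201, -0.0573, 0.1575]
tcp_rot: [[-0.443, 0.896, -0.002], [0.896, 0.443, 0.006], [0.006, 0.001, -1.0]]
contact_force: [-3.8, 8.0, 5.9]
opening: 0.124
```

```bash
python3 q.py
python3 - <<'E'
from h import *
w=arm.grab_frame('wrist'); save(w,'w3.png',(160,100,400,300),3)
E
```

```text
22.525 ftz [0.188 0.192 0.241] yaw 116.32 tau6 0.21828944329172373 [-3.6  9.1  6.1]
```

View pics/w3.png

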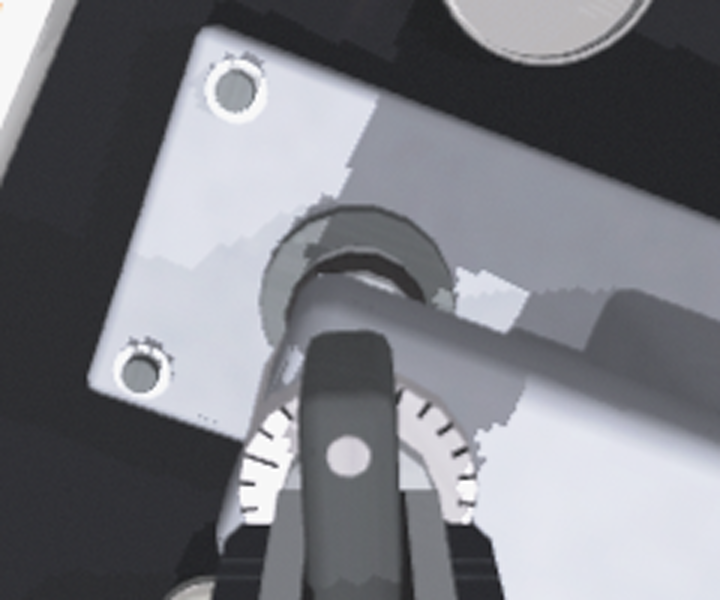

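The wrist crop shows the bar (top 348,335; dot 348,456) parallel to the pads within about 1°. One more 2° step with the firm grip will check the slope.

Call:
{"name": "drive_tool", "arguments": {
  "increments": [
    {"dx": 0, "dy": 0, "dz": 0, "rx": 0, "ry": 0, "rz": 1},
    {"dx": 0, "dy": 0, "dz": 0, "rx": 0, "ry": 0, "rz": 1}
  ]
}}

```text
t: 22.82
tool_pos: [0.5202, -0.0573, 0.1575]
tcp_rot: [[-0.412, 0.911, -0.002], [0.911, 0.412, 0.006], [0.006, 0.001, -1.0]]
contact_force: [-3.3, 9.1, 4.7]
opening: 0.128
```

```bash
python3 q.py
```

```text
22.925 ftz [0.405 0.207 0.264] yaw 114.31 tau6 0.25943219661712646 [-2.4  8.3  5.4]
```

The slope is now close to the stated 1.4 N m/rad. Torque is about 0.17 N m over free, roughly 50–60 N of thrust: definite, and well under 150 N. Next I back off a quarter turn. I'm using 93°, which splits the difference between "from touch" and "from stop".

Call:
{"name": "drive_tool", "arguments": {
  "increments": [
    {"dx": 0, "dy": 0, "dz": 0, "rx": 0, "ry": 0, "rz": -4},
    {"dx": 0, "dy": 0, "dz": 0, "rx": 0, "ry": 0, "rz": -4},
    {"dx": 0, "dy": 0, "dz": 0, "rx": 0, "ry": 0, "rz": -4},
    {"dx": 0, "dy": 0, "dz": 0, "rx": 0, "ry": 0, "rz": -4},
    {"dx": 0, "dy": 0, "dz": 0, "rx": 0, "ry": 0, "rz": -4},
    {"dx": 0, "dy": 0, "dz": 0, "rx": 0, "ry": 0, "rz": -4},
    {"dx": 0, "dy": 0, "dz": 0, "rx": 0, "ry": 0, "rz": -4},
    {"dx": 0, "dy": 0, "dz": 0, "rx": 0, "ry": 0, "rz": -4}
  ]
}}

```text
t: 23.92
tool_pos: [0.5197, -0.0578, 0.1575]
tcp_rot: [[-0.833, 0.554, -0.003], [0.554, 0.833, 0.005], [0.005, 0.002, -1.0]]
contact_force: [-4.9, 7.0, 6.4]
opening: 0.124
```

Call:
{"name": "drive_tool", "arguments": {
  "increments": [
    {"dx": 0, "dy": 0, "dz": 0, "rx": 0, "ry": 0, "rz": -4},
    {"dx": 0, "dy": 0, "dz": 0, "rx": 0, "ry": 0, "rz": -4},
    {"dx": 0, "dy": 0, "dz": 0, "rx": 0, "ry": 0, "rz": -4},
    {"dx": 0, "dy": 0, "dz": 0, "rx": 0, "ry": 0, "rz": -4},
    {"dx": 0, "dy": 0, "dz": 0, "rx": 0, "ry": 0, "rz": -4},
    {"dx": 0, "dy": 0, "dz": 0, "rx": 0, "ry": 0, "rz": -4},
    {"dx": 0, "dy": 0, "dz": 0, "rx": 0, "ry": 0, "rz": -4},
    {"dx": 0, "dy": 0, "dz": 0, "rx": 0, "ry": 0, "rz": -4}
  ]
}}

```text
t: 24.92
tool_pos: [0.5194, -0.0585, 0.1575]
tcp_rot: [[-1.0, 0.029, -0.004], [0.029, 1.0, 0.003], [0.004, 0.003, -1.0]]
contact_force: [-4.6, 6.6, 5.8]
opening: 0.127
```

Call:
{"name": "drive_tool", "arguments": {
  "increments": [
    {"dx": 0, "dy": 0, "dz": 0, "rx": 0, "ry": 0, "rz": -5},
    {"dx": 0, "dy": 0, "dz": 0, "rx": 0, "ry": 0, "rz": -5},
    {"dx": 0, "dy": 0, "dz": 0, "rx": 0, "ry": 0, "rz": -5},
    {"dx": 0, "dy": 0, "dz": 0, "rx": 0, "ry": 0, "rz": -5},
    {"dx": 0, "dy": 0, "dz": 0, "rx": 0, "ry": 0, "rz": -5},
    {"dx": 0, "dy": 0, "dz": 0, "rx": 0, "ry": 0, "rz": -2.5},
    {"dx": 0, "dy": 0, "dz": 0, "rx": 0, "ry": 0, "rz": -1.5},
    {"dx": 0, "dy": 0, "dz": 0, "rx": 0, "ry": 0, "rz": 0}
  ]
}}

```text
t: 25.92
tool_pos: [0.5196, -0.0592, 0.1575]
tcp_rot: [[-0.889, -0.458, -0.003], [-0.458, 0.889, 0.001], [0.002, 0.003, -1.0]]
contact_force: [-4.8, 4.5, 6.4]
opening: 0.124
```

```bash
python3 q.py
```

```text
26.025 ftz [0.076 0.077 0.066] yaw -152.76 tau6 0.09364883182570338 [-3.9  4.5  6. ]
```

Call:
{"name": "drive_tool", "arguments": {
  "increments": [
    {"dx": 0, "dy": 0.001, "dz": 0, "rx": 0, "ry": 0, "rz": 0},
    {"dx": 0, "dy": 0.001, "dz": 0, "rx": 0, "ry": 0, "rz": 0},
    {"dx": 0, "dy": 0, "dz": 0, "rx": 0, "ry": 0, "rz": 0}
  ],
  "grip_force": 30
}}

```text
t: 26.4
tool_pos: [0.5196, -0.0591, 0.1575]
tcp_rot: [[-0.889, -0.457, -0.002], [-0.457, 0.89, -0.002], [0.003, -0.001, -1.0]]
contact_force: [-5.4, -2.6, 4.6]
opening: 0.123
```

Call:
{"name": "drive_tool", "arguments": {
  "increments": [
    {"dx": 0, "dy": 0, "dz": 0, "rx": 0, "ry": 0, "rz": 0},
    {"dx": 0, "dy": 0, "dz": 0, "rx": 0, "ry": 0, "rz": 0},
    {"dx": 0, "dy": 0, "dz": 0, "rx": 0, "ry": 0, "rz": 0},
    {"dx": 0, "dy": 0, "dz": 0, "rx": 0, "ry": 0, "rz": 0},
    {"dx": 0, "dy": 0, "dz": 0, "rx": 0, "ry": 0, "rz": 0},
    {"dx": 0, "dy": 0, "dz": 0, "rx": 0, "ry": 0, "rz": 0},
    {"dx": 0, "dy": 0, "dz": 0, "rx": 0, "ry": 0, "rz": 0}
  ],
  "jaw": 0.06
}}

```text
t: 27.28
tool_pos: [0.5203, -0.0581, 0.1576]
tcp_rot: [[-0.889, -0.458, -0.0], [-0.458, 0.889, 0.0], [-0.0, 0.0, -1.0]]
contact_force: [0.2, 0.5, -0.1]
opening: 0.707
```

Call:
{"name": "drive_tool", "arguments": {
  "increments": [
    {"dx": 0, "dy": 0, "dz": -0.01, "rx": 0, "ry": 0, "rz": 0},
    {"dx": 0, "dy": 0, "dz": -0.02, "rx": 0, "ry": 0, "rz": 0},
    {"dx": 0, "dy": 0, "dz": -0.03, "rx": 0, "ry": 0, "rz": 0},
    {"dx": 0, "dy": 0, "dz": -0.03, "rx": 0, "ry": 0, "rz": 0},
    {"dx": 0, "dy": 0, "dz": -0.03, "rx": 0, "ry": 0, "rz": 0},
    {"dx": 0, "dy": 0, "dz": -0.02, "rx": 0, "ry": 0, "rz": 0},
    {"dx": 0, "dy": 0, "dz": 0, "rx": 0, "ry": 0, "rz": 0}
  ]
}}

```text
t: 28.15
tool_pos: [0.5217, -0.0584, 0.3002]
tcp_rot: [[-0.889, -0.457, 0.005], [-0.458, 0.889, -0.001], [-0.004, -0.003, -1.0]]
contact_force: [-0.1, 0.9, -0.4]
opening: 0.702
```

```bash
python3 st.py
python3 - <<'E'
from h import *
w=arm.grab_frame('wrist'); save(w,'w4.png')
R=np.array(arm.get_obs()['tcp_rot']);c=np.array([.52,-.06,.189])
for s in(1,-1):print(proj(w,c+s*.038*R[:,0]))
g=arm.grab_frame('top')
for l in('petri_dish','weighing_bottle','septa_box'):
    for d in arm.spot_point(g,l)[:1]:print(l,ray(g,d['position'],0))
E
```

```text
t 28.15
tool_pos [ 0.5217 -0.0584  0.3002]
ft_torque [ 0.0895 -0.03    0.0261]
contact_force [-0.1137  0.9389 -0.3581]
opening 0.7022078004759851
yaw -152.77352454090286 j6 -0.7098176382130341 tau6 1.3857139435913268e-05
[279.63757422 152.49936689]
[279.66802067 247.48731063]
petri_dish [0.5238075 0.0576541 0.       ]
septa_box [ 0.38453154 -0.04595832  0.        ]
```

View pics/w4.png

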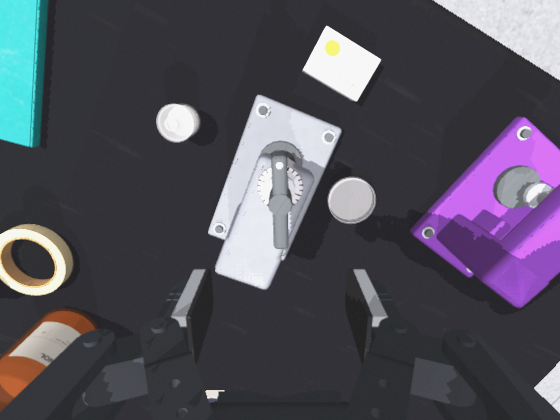

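The wrist view shows the bar from (279,148) to (281,248), still aligned with the tool yaw. The dish (352,200), bottle (178,122) and box (342,63) are undisturbed, and nothing touches the robot.

```bash
python3 -c "from cell import arm; print(arm.hand_in())"
```

```text
the job is handed in; nothing more can be done
None
```

I set the grey press, let go, and handed the job in at about 28 s of the allowed 72 s.

- **Bottoming:** I turned the handle clockwise about 178° in one grip, in small steps with torque readings. Torque was flat until the foot touched, then rose to about 0.17 N m over free turning. That is roughly 55 N of estimated thrust, against the 150 N damage limit. The scene picture showed the foot down on the pad.
- **Back-off:** I turned it back 93° by the measured tool angle, then released and lifted clear. I chose 93° rather than 90° because I had pressed an estimated 7–10° past first touch. That puts the handle about 83–86° back from first touch and 93° back from where I stopped.
- **Last checks:** The wrist picture showed the bar still aligned with the tool yaw to within about 1°. The dish, bottle and box looked to be where they were, and the force on the tool was about zero. In the final top view the network missed the bottle, but it is standing in the wrist picture. The box was reported 7 mm off its first estimate, which I took as detection error because the arm never went near it.
- **One disagreement:** With the 40 N grip, one 2° step gave no torque rise, which suggested a slight slip. I tightened to 100 N and the next step rose close to the stated rate. The final picture showed no net slip.

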